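Cure the resin bangle: slide it under the lamp and switch on

ROBOT

A 7-joint arm with a two-finger parallel gripper is mounted at the origin on the work surface. World frame = base frame: x ahead of the robot, y to its left, z up, the work surface at z = 0. Lengths are in m, angles in rad, forces in N, time in s.
With the tool pointing down it reaches from about 0.4 to 0.85 m from the base axis. Payload 4.5 kg.
Tool frame: the origin (TCP) lies midway between the tips of the shut fingers; the grasp point (between the pads) lies 19 mm behind it (env.hold_point_z is the z of the grasp point in the tool frame, in m); z points along the fingers, y is the line along which they close (so a half turn about z gives the same grasp; the last joint's range is limited). The gripper opens to 85 mm and grips with 20 to 120 N. Pads are 22 mm wide; open, the fingers measure 114 mm over their backs; the gripper's body (76 mm by 85 mm) begins 54 mm behind the grasp point. The pads swing forward as they close: fully open they stand 13 mm farther back than shut.
Start: joints at [-1.257, 0.689, -0.195, 1.565, 0.157, 0.902, -0.215], TCP at [0.173, 0.601, 0.231] pointing down, gripper open.
Joint ranges: [-3.01, 3.01], [-0.46, 2.08], [-1.47, 1.51], [0.13, 2.56], [-1, 4.14], [0.04, 2.09], [-2.66, 2.66]. Speed limits (rad/s): [2.57, 2.57, 3.14, 3.14, 3.14, 3.14, 3.14].

INTERFACE

Orientations are given as a 3x3 rotation matrix whose columns are the frame's x, y, z axes.
In Python, from workcell import env, imaging, spot_in gives the robot as it stands. The module is installed in compiled form; this text tells all that it offers.
- The arm moves only by the tool step_arm, never from a script. Its argument "motion" is a list of rows, each a list of 7 numbers: the shift along the tool's x, y, z in cm, then the turn, a rotation vector about the tool's x, y, z in rad, then the opening, from -1 (shut) to 1 (fully open), so that 0 is half open. In form: [[dx, dy, dz, wx, wy, wz, fingers], ...]. A call has exactly 8 rows; each row is the pose to reach, as a shift and turn from the pose commanded when the call began, along the tool's axes at that moment; what a row does not reach only later rows make up. A row lasts 1/8 s, in which the tool goes at most 62.5 mm and 10.7 degrees, less where a joint would pass 70% of its speed; a pose out of reach is approached as far as the arm can. A call with a gripper value outside its range is refused whole. The fingers move at their own pace and stop on an object; "grip_force" is the grip in N (left out, the last holds). Time passes only in rows, so rows that repeat a pose let the fingers close, or fill a call up. It gives the time, the measured TCP pose, the force, the opening and the grip force at its end, in the units of the state.
- env.observe(): the state, without advancing time (a new reading comes with each control period).
- imaging.capture(name): name is "scene" or "top" or "wrist"; returns a dict with "image" (400x640x3 uint8, red, green, blue), "fx", "fy", "cx", "cy" (pixels), "k1" (the pictures are not rectified: a ray, as slopes to the right and down, at radius r is drawn at 1 + k1 r^2 times it, then the intrinsics apply), "view" (4x4, takes a point from world to camera coordinates). Camera axes: x right, y down, z forward; pixel columns grow to the right and rows downward; lengths in m; the calibration is good to about 2 mm. A picture is of the moment at which its call begins. There is no depth.
- env.sign_off(): hands the job in; it is judged then, once.
Trained networks look in a picture, given as the dict that the camera call returned (one of the last four; its "shot" number tells which), for a name from the list of things; names that differ only in an ending like _2 or _b are one class to them, and where a whole thing is asked for, a point or a joint stands for the part that bears it (a point fixed in the world has none). Each returns a list of dicts, best first, with "p" (0 to 1); they miss things now and then, are a little off and sometimes report something else, mostly with a low value. They report only what shows in the picture. A call takes as long as a camera call. They do not tell look-alikes from the thing itself.
- spot_in(thing, picture): "point" ([x, y, z] in m, in world coordinates, good to about 4 mm: the middle of the surface that is visible of it).
The state is a dict: "clock": time; "q": joint angles; "joint_velocities": joint speeds; "effort": joint torques, N m; "tcp_pos": TCP position; "eef_rot": TCP orientation; "contact_force": force on the tool from outside, world axes, zero at the start; "wrist_torque": the same for the moment, N m; "finger_gap": finger opening in m; "grip_force": force on a finger pad.
Only numpy, scipy, OpenCV 4.12 (cv2) and the standard library are available. Lean on these libraries where they do the work, as an engineer would, in place of code of your own. Each camera call takes 0.05 s, during which the arm holds its last target. There are 200 camera calls.

TASK

Slide the pink bangle along the bent wire, round both bends, until it is right up against the black rubber stop under the lamp, and leave it hanging there. Only then switch the lamp on: nudge the orange ridge of its slide switch across to the green end until it clicks over fully, and take your hand away. Leave the bottle, the jar, the mug and the clear tray standing where they are.

Things in the scene. Friction and masses are not known exactly. Their poses are not given: they have to be found in the camera images.
- lamp: Fixed white curing lamp with bent wire, one rigid unit; place and yaw vary. Origin on the table straight below the stop's face, z up. All offsets below are in its frame, mm. Base: x -114 to 60, y 20 to 160; flat top 70 high from x -56 to 60; towards -x a panel slopes down at 35 degrees. A column 22 thick at (45,125) carries the head.
- wire_post (a point): Start of the wire, at (-160,-190,140): round steel wire 8 mm thick, its centreline level at 140 above the table, straight from here through bend1 and bend2 to the stop. Here it also goes straight down as a post to a foot 70 across, 12 high. Axes of the lamp.
- bend1 (a point): First bend (45 degrees) of the wire, on its centreline, at (-50,-190,140). Axes of the lamp.
- bend2 (a point): Second bend (45 degrees) of the wire, on its centreline, at (0,-140,140). The last straight runs from here along the lamp's +y to the stop. Axes of the lamp.
- head (a point): Middle of the underside of the lamp head, at (-2.5,67.5,274): a white slab over x -55 to 50, y -25 to 160, 274 to 305 above the table. It hangs over the end of the wire, so that a hand reaches the bangle there only from the lamp's -x side, tilted some 25 to 45 degrees. Axes of the lamp.
- panel (a point): Middle of the sloping panel's surface, where the switch is, at (-85,90,50). The panel is 140 wide (y 20 to 160) and 70 long up its slope, from 30 high at x -114 to 70 high at x -56; outward normal (-0.574,0,0.819). Axes of the lamp.
- stop (a point): Centre of the face of the black rubber stop (disc 36 mm across, 12 thick, round the wire) that looks to the lamp's -y, at (0,0,140). Behind it the wire goes on to (0,32) and down into the base. Axes of the lamp.
- bangle: Rigid pink resin bangle threaded on the wire: ring of 70 mm outer and 56 mm inner diameter, 14 mm wide along its axis, about 60 g. Origin at its centre; its x axis is the ring's axis, at the start along the wire. Hangs by the inside of its top, centre 24 mm below the wire's centreline (116 above the table); slides, swings and turns freely. Starts on the first straight, 25 to 85 mm from the post. Against the stop its centre is 7 mm from the stop's face.
- power_switch (a joint): Slide switch of the lamp, in metres: 0 is off (start), 0.024 is on, at the green end. It slides along the lamp's +y (level, across the sloping panel). A detent holds it: it takes up to about 5 N, falling to nothing half way, beyond which it snaps over by itself.
- ridge (a point): Middle of the top of the orange ridge of the switch, moving with it. The ridge stands 8 mm out of the panel, is 8 mm thick along the slide and 26 mm long up the slope; the rest of the switch is flush (1.5 mm proud at most). Its z axis is the panel's outward normal, its y axis the slide direction.
- bottle: Bystander: amber bottle, 56 mm across, 160 high, loose; origin under its middle. Bottle, jar and mug swap places among three spots round the wire: on the -y side of the first straight, beyond the bends at -y, and on the +x side of the last straight, each about 100 mm or more from the wire.
- jar: Bystander: jar, 66 mm across, 75 high, loose; origin under its middle.
- cup: Bystander: blue mug, 72 mm across, 100 high, with a handle that reaches about 73 mm from its axis towards its own +y, loose; origin under its middle.
- tray: Bystander: clear sorting tray, 100 x 130 x 28 mm high, loose, standing on the robot's side of the last straight and the lamp base; origin under its middle.
Things that resemble listed ones, but are neither listed nor needed, are in the scene too. There is more than one size of the bangle; the job needs the smallest.

How it is judged:
By the outcome, as a careful person would: the job done as asked, in the order asked, and still so for the second after the job is handed in, with the robot touching nothing.
It also fails if it takes over 58 s, if anything falls off the work surface, if the arm or the gripper's body presses on something with over 40 N, if the wrist force passes 120 N, or if a joint passes its speed limit or range.

## Working session

There is one attempt and no reset: what is moved stays moved. The work goes in short steps, Python scripts to look and compute and a tool call to move; the robot and the scene stay as the last step left them, time stands still between calls to the robot, and variables do not carry over. Pictures are saved under pics/ and viewed, at most 10 in all, crops included, and the job is handed in when it is done.

Besides the shell and the picture viewer there is one more tool, called after "Emit:" in YAML: its name, and indented under it one key for each argument. step_arm: Moves the arm, as the interface text tells. Its arguments: {"type":"object","properties":{"motion":{"type":"array"},"grip_force":{"type":"number"}},"required":["motion"]}

```bash
mkdir -p pics; cat > h.py <<'E'
import numpy as np, cv2
from workcell import env, imaging, spot_in
def cap(n,save=None):
    c=imaging.capture(n)
    if save: cv2.imwrite('pics/'+save,c['image'][:,:,::-1])
    return c
def proj(c,P):
    P=np.atleast_2d(P); V=np.array(c['view']); p=P@V[:3,:3].T+V[:3,3]
    s=p[:,:2]/p[:,2:]; r2=(s**2).sum(1,keepdims=True); s=s*(1+c['k1']*r2)
    return s*[c['fx'],c['fy']]+[c['cx'],c['cy']]
def ray(c,uv):
    d=(np.array(uv,float)-[c['cx'],c['cy']])/[c['fx'],c['fy']]; s=d.copy()
    for _ in range(20): s=d/(1+c['k1']*(s@s))
    V=np.array(c['view']); R=V[:3,:3]; o=-R.T@V[:3,3]; v=R.T@np.append(s,1); return o,v/np.linalg.norm(v)
def atz(c,uv,z):
    o,v=ray(c,uv); return o+v*(z-o[2])/v[2]
E
python3 - <<'E'
from h import *
a=cap('scene','s1.png'); b=cap('top','t1.png')
for n in ['lamp','bangle','power_switch','stop','bottle','jar','cup','tray','ridge','wire_post','panel']:
  for c,k in((a,'s'),(b,'t')):
    try:
      for d in spot_in(n,c)[:3]:
        print(n,k,round(d['p'],2),np.round(d['point'],3),proj(c,d['point']).round()[0])
    except Exception as e: print(n,k,e)
print(env.observe()['clock'],env.hold_point_z)
E
```

```text
lamp s 0.72 [0.55  0.085 0.06 ] [372. 210.]
lamp s 0.64 [0.633 0.043 0.143] [387. 212.]
lamp t 0.92 [0.597 0.052 0.306] [256. 169.]
bangle s 0.83 [ 0.484 -0.184  0.124] [262. 229.]
bangle s 0.8 [ 0.326 -0.199  0.075] [222. 209.]
bangle s 0.71 [ 0.294 -0.338  0.051] [167. 235.]
bangle t 0.68 [ 0.293 -0.333  0.075] [410. 301.]
bangle t 0.62 [ 0.484 -0.182  0.143] [355. 228.]
bangle t 0.54 [ 0.297 -0.189  0.084] [357. 300.]
power_switch s 0.54 [0.548 0.083 0.054] [370. 212.]
power_switch t 0.74 [0.543 0.078 0.056] [261. 212.]
stop t 0.96 [0.599 0.055 0.302] [255. 169.]
bottle s 0.74 [ 0.418 -0.297  0.084] [205. 248.]
bottle t 0.97 [ 0.399 -0.277  0.111] [390. 261.]
jar s 0.81 [ 0.714 -0.162  0.068] [339. 307.]
jar s 0.2 [0.633 0.045 0.145] [388. 211.]
jar t 0.78 [ 0.693 -0.151  0.08 ] [340. 158.]
cup s 0.77 [ 0.554 -0.318  0.065] [230. 298.]
cup s 0.63 [0.417 0.036 0.015] [322. 203.]
cup t 0.72 [ 0.55  -0.322  0.047] [399. 209.]
tray s 0.72 [0.417 0.033 0.016] [321. 204.]
tray t 0.62 [0.416 0.035 0.002] [277. 257.]
ridge s 0.58 [0.555 0.087 0.06 ] [374. 211.]
ridge s 0.31 [ 0.711 -0.159  0.068] [339. 306.]
ridge t 0.59 [0.54  0.076 0.052] [261. 213.]
wire_post s 0.6 [0.637 0.041 0.144] [387. 214.]
wire_post t 0.59 [0.597 0.052 0.302] [256. 170.]
panel s 0.73 [0.635 0.043 0.14 ] [387. 214.]
panel t 0.67 [0.596 0.059 0.304] [253. 170.]
1.2 -0.0187
```

```bash
python3 - <<'E'
import cv2,numpy as np
s=cv2.imread('pics/s1.png')[150:350,130:450]; t=cv2.imread('pics/t1.png')[110:330,190:450]
cv2.imwrite('pics/s1c.png',cv2.resize(s,None,fx=2.5,fy=2.5,interpolation=cv2.INTER_CUBIC))
cv2.imwrite('pics/t1c.png',cv2.resize(t,None,fx=2.7,fy=2.7,interpolation=cv2.INTER_CUBIC))
E
```

```text
(no output)
```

View pics/s1c.png

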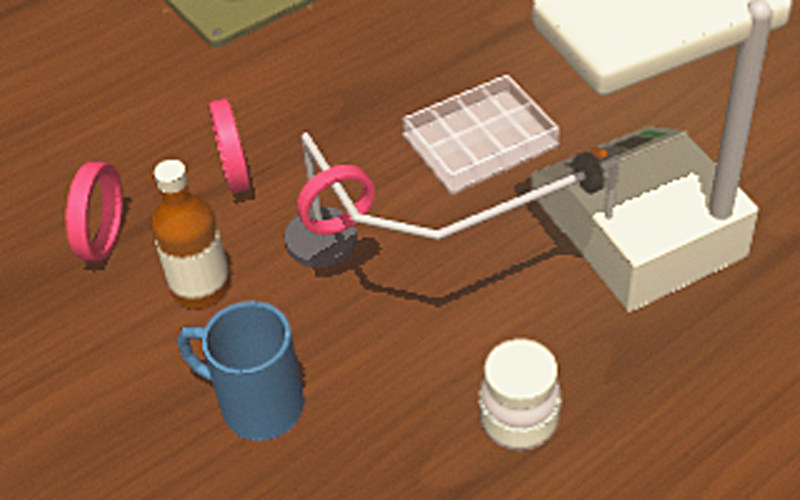

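View pics/t1c.png

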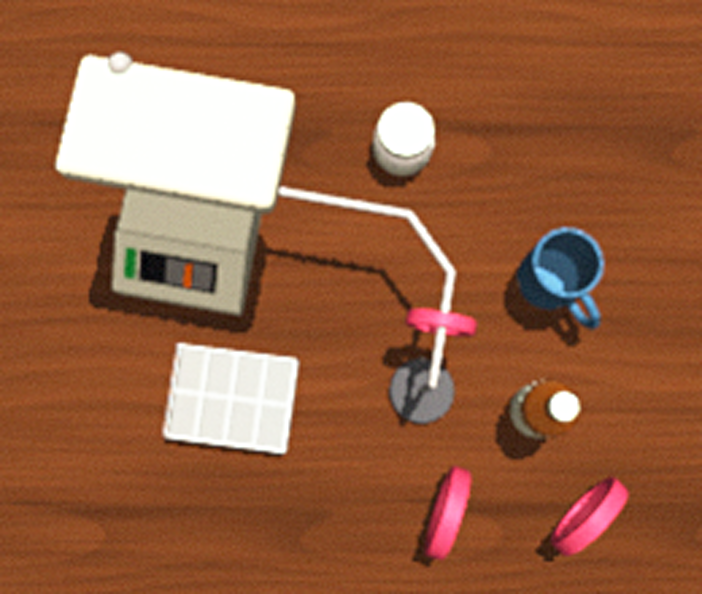

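The wire bangle is at scene crop (337,198), which is scene px (265,229). The two other pink bangles stand loose on the table at scene px (222,209) and (167,235). The one on the wire is the smallest and the only one threaded, so it is the one meant. The top crop gives these lamp features: post (434,385), bend1 (452,270), bend2 (410,213) and the head corners.

```bash
python3 - <<'E'
from h import *
from scipy.optimize import least_squares
a=cap('scene','s2.png');b=cap('top','t2.png')
T=lambda u,v:(u/2.7+190-.3,v/2.7+110-.3); S=lambda u,v:(u/2.5+130-.3,v/2.5+150-.3)
L=[(b,(-160,-190,140),T(434,385)),(b,(-50,-190,140),T(452,270)),(b,(0,-140,140),T(410,213)),(b,(50,-25,305),T(295,91)),(b,(-55,-25,305),T(271,210)),(b,(-55,160,305),T(56,174)),(b,(50,160,305),T(81,55)),
(a,(-160,-190,140),S(305,135)),(a,(-50,-190,140),S(357,215)),(a,(0,-140,140),S(438,235)),(b,(-114,20,30),T(243,314)),(b,(-114,160,30),T(111,295))]
def W(p,P):
    c,s=np.cos(p[2]),np.sin(p[2]); P=np.array(P)/1000; return np.array([[c,-s,0],[s,c,0],[0,0,1]])@P+[p[0],p[1],0]
f=lambda p:np.ravel([proj(c,W(p,P))[0]-uv for c,P,uv in L])
r=least_squares(f,[.6,0,-.1],loss='soft_l1');p=r.x
print(p.round(4),np.rad2deg(p[2]),f(p).reshape(-1,2).round(1).tolist())
np.save('p.npy',p)
for n,P in dict(post=(-160,-190,140),b1=(-50,-190,140),b2=(0,-140,140),stop=(0,0,140)).items(): print(n,W(p,P).round(4))
# switch: ridge orange pixels in top
im=b['image'].astype(int); m=(im[...,0]>170)&(im[...,1]>50)&(im[...,1]<125)&(im[...,2]<70)
ys,xs=np.nonzero(m); k=(abs(xs-259)<12)&(abs(ys-211)<12); print('ridge px',xs[k].mean(),ys[k].mean(),k.sum(), xs[k].min(),xs[k].max(),ys[k].min(),ys[k].max())
for y in (60,70,78,90): print(y,proj(b,W(p,(-89.6,y,56.5)))[0])
# bangle pink mask fit
def pink(c,u,v):
    i=c['image'].astype(int); mm=(i[...,0]>150)&(i[...,0]-i[...,1]>80)&(i[...,2]>70); Y,X=np.nonzero(mm); k=(abs(X-u)<22)&(abs(Y-v)<22); return X[k].mean(),Y[k].mean(),k.sum()
print('pink',pink(a,265,229),pink(b,354,229))
for d in range(20,100,10): print(d,proj(a,W(p,(-160+d,-190,116)))[0].round(1),proj(b,W(p,(-160+d,-190,116)))[0].round(1))
print(env.observe()['clock'],env.observe()['eef_rot'])
E
```

```text
[ 0.6129 -0.0103 -0.177 ] -10.143924950406205 [[0.0, -0.2], [-0.2, 1.0], [-0.3, 0.7], [0.0, -0.2], [0.3, 0.5], [-2.0, -0.1], [-0.9, -0.2], [-0.3, 1.4], [-0.4, 1.3], [-0.3, 0.2], [-1.3, 0.1], [0.6, -1.0]]
post [ 0.422  -0.1691  0.14  ]
b1 [ 0.5302 -0.1885  0.14  ]
b2 [ 0.5883 -0.1481  0.14  ]
stop [ 0.6129 -0.0103  0.14  ]
ridge px 259.1764705882353 211.94117647058823 17 258 260 208 215
60 [265.30827    214.21521823]
70 [261.87507067 213.62349427]
78 [259.13019599 213.15033578]
90 [255.01575653 212.44097709]
pink (np.float64(263.07880434782606), np.float64(228.58695652173913), np.int64(368)) (np.float64(353.0751445086705), np.float64(228.47976878612718), np.int64(173))
20 [256.  218.2] [350.8 245.1]
30 [257.8 221. ] [351.4 241.4]
40 [259.6 223.8] [352.  237.7]
50 [261.5 226.7] [352.6 234. ]
60 [263.3 229.6] [353.2 230.3]
70 [265.2 232.5] [353.7 226.7]
80 [267.1 235.5] [354.3 223. ]
90 [269.1 238.5] [354.9 219.4]
1.3 [[-9.61107746e-01  2.76173678e-01 -2.48430592e-05]
 [ 2.76173674e-01  9.61107742e-01  9.84785644e-05]
 [ 5.10740438e-05  8.77875121e-05 -9.99999995e-01]]
```

```bash
cat >> h.py <<'E'
from scipy.spatial.transform import Rotation as Ro
p=np.load('p.npy'); RL=Ro.from_euler('z',p[2]).as_matrix()
W=lambda P:RL@(np.array(P)/1000)+[p[0],p[1],0]
Li=lambda w:(RL.T@(np.array(w)-[p[0],p[1],0]))*1000
def tool(psi,tilt):  # psi: travel direction of tool y in lamp frame (deg), hand leans in from its left
    a,t=np.deg2rad([psi,tilt]); ty=np.array([np.cos(a),np.sin(a),0]); left=np.array([-ty[1],ty[0],0])
    tz=-np.sin(t)*left-np.cos(t)*np.array([0,0,1]); return np.c_[np.cross(ty,tz),ty,tz],left
def ringpose(C,psi,tilt): # TCP lamp pose gripping ring with centre C on its left
    R,l=tool(psi,tilt); return np.array(C)+31.5*l+19*R[:,2],R
def row(Pl,Rl,p0=None,R0=None):
    s=env.observe(); p0=s['tcp_pos'] if p0 is None else p0; R0=np.array(s['eef_rot']) if R0 is None else R0
    d=R0.T@(W(Pl)-p0)*100; r=Ro.from_matrix(R0.T@RL@Rl).as_rotvec()
    return np.r_[d.round(2),r.round(3)]
def st():
    s=env.observe(); R=RL.T@np.array(s['eef_rot']); print('t',round(s['clock'],2),'lampTCP',Li(s['tcp_pos']).round(1),'F(lamp)',(RL.T@np.array(s['contact_force'])).round(1),'gap',round(s['finger_gap']*1000,1),'q',np.round(s['q'],2)); return s
E
python3 - <<'E'
from h import *
st(); P,R=ringpose((-100,-190,116),0,40); Pp=P-100*R[:,2]; print(Pp,W(Pp))
r=row(Pp,R); print(r, 'mid world',(W(Pp)+env.observe()['tcp_pos'])/2)
E
```

```text
t 1.3 lampTCP [-541.1  523.9  231.3] F(lamp) [ 0.2 -0.4  0.6] gap 85.6 q [-1.26  0.69 -0.19  1.57  0.16  0.9  -0.22]
[-100.         -106.43420362  178.04959989] [ 0.49573037 -0.09741639  0.1780496 ]
[-50.34  -58.17    5.32    0.511  -0.566   1.403] mid world [0.33415383 0.25165546 0.20468899]
```

Emit:
step_arm:
  motion:
    - [-5,-5,-3,0.06,-0.07,0.17,0]
    - [-10,-10,-3,0.12,-0.14,0.34,0]
    - [-15,-14,-3,0.18,-0.2,0.5,0]
    - [-20,-19,-3,0.25,-0.28,0.7,0]
    - [-25,-24,-3,0.25,-0.28,0.7,0]
    - [-26,-29,-3,0.25,-0.28,0.7,0]
    - [-26,-29,-3,0.25,-0.28,0.7,0]
    - [-26,-29,-3,0.25,-0.28,0.7,0]
  grip_force: 30

```text
clock: 2.3
tcp_pos: [0.3426, 0.2484, 0.2617]
eef_rot: [[-0.535, 0.842, 0.073], [0.776, 0.524, -0.352], [-0.335, -0.132, -0.933]]
contact_force: [-0.6, 1.1, -0.2]
finger_gap: 0.0424
grip_force: 0.0
```

```bash
python3 - <<'E'
from h import *
st(); P,R=ringpose((-100,-190,116),0,40); Pp=P-100*R[:,2]; print(row(Pp,R))
E
```

```text
t 2.3 lampTCP [-311.6  207.   261.7] F(lamp) [-0.8  1.  -0.2] gap 42.4 q [-1.05  0.5   0.16  1.98  0.25  0.92 -0.51]
[-32.21   -4.11   21.11    0.256  -0.289   0.7  ]
```

Emit:
step_arm:
  motion:
    - [-5,-0.5,2,0.04,-0.05,0.1,0]
    - [-10,-1,5,0.09,-0.1,0.23,0]
    - [-15,-2,9,0.13,-0.15,0.36,0]
    - [-20,-3,13,0.17,-0.2,0.5,0]
    - [-26,-4,17,0.22,-0.25,0.6,0]
    - [-32.2,-4.1,21.1,0.256,-0.289,0.7,0]
    - [-32.2,-4.1,21.1,0.256,-0.289,0.7,0]
    - [-32.2,-4.1,21.1,0.256,-0.289,0.7,0]

```text
clock: 3.3
tcp_pos: [0.498, -0.0952, 0.1766]
eef_rot: [[0.133, 0.985, -0.111], [0.754, -0.173, -0.633], [-0.643, 0.001, -0.766]]
contact_force: [-0.2, 1.7, -0.2]
finger_gap: 0.0426
grip_force: 0.0
```

```bash
python3 - <<'E'
from h import *
st(); c=cap('wrist'); b=cap('scene')
P,R=ringpose((-100,-190,116),0,40); print(row(P,R),row(P-100*R[:,2],R))
im=cv2.cvtColor(c['image'],cv2.COLOR_RGB2BGR)
for q in [(-160,-190,140),(-50,-190,140),(0,-140,140),(0,0,140),(-100,-190,140)]:
    u=proj(c,W(q))[0]; print(q,u.round()); cv2.circle(im,tuple(int(v) for v in u),3,(0,255,0),1)
for x in (-107,-93):
  t=np.linspace(0,6.28,60); pts=proj(c,[W((x,-190+35*np.cos(k),116+35*np.sin(k))) for k in t]); cv2.polylines(im,[pts.astype(int)],True,(255,255,0),1)
cv2.imwrite('pics/w1.png',im)
E
```

```text
t 3.3 lampTCP [ -98.1 -103.9  176.6] F(lamp) [-0.5  1.7 -0.2] gap 42.6 q [-0.59  0.86  0.52  1.93  0.39  0.72 -0.69]
[-4.800e-01 -1.300e-01  1.021e+01  4.000e-03 -2.000e-03  5.000e-03] [-0.46  -0.09   0.21   0.004 -0.002  0.005]
(-160, -190, 140) [246. 245.]
(-50, -190, 140) [368. 245.]
(0, -140, 140) [445. 220.]
(0, 0, 140) [604.  31.]
(-100, -190, 140) [313. 245.]
```

View pics/w1.png

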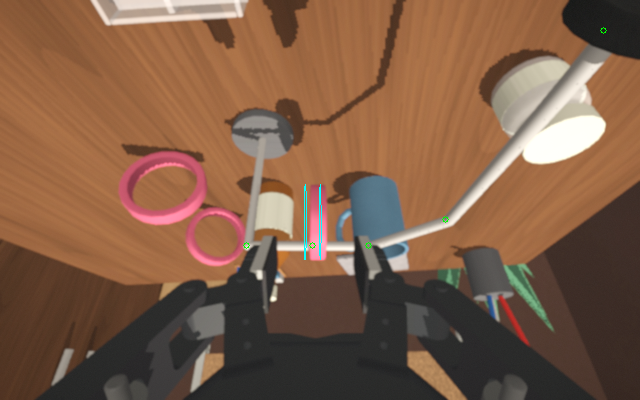

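The wrist view shows the wire overlay on the wire, with the post at (246,245), bend1 at (368,245) and bend2 at (445,220). The pink bangle, at columns 308–327 and about row 220, lies between the fingers, about 4 mm further along the wire than modelled.

Emit:
step_arm:
  motion:
    - [-0.48,0.3,2,0,0,0,0]
    - [-0.48,0.3,4,0,0,0,0]
    - [-0.48,0.3,6,0,0,0,0]
    - [-0.48,0.3,7.5,0,0,0,0]
    - [-0.48,0.3,9,0,0,0,0]
    - [-0.48,0.3,10,0,0,0,0]
    - [-0.48,0.3,10.2,0,0,0,0]
    - [-0.48,0.3,10.2,0,0,0,0]

```text
clock: 4.4
tcp_pos: [0.4881, -0.1628, 0.1025]
eef_rot: [[0.131, 0.985, -0.11], [0.755, -0.171, -0.633], [-0.642, 0.0, -0.767]]
contact_force: [0.4, -0.3, 0.5]
finger_gap: 0.0426
grip_force: 0.0
```

Emit:
step_arm:
  motion:
    - [0,0,0,0,0,0,-0.3]
    - [0,0,0,0,0,0,-0.5]
    - [0,0,0,0,0,0,-0.8]
    - [0,0,0,0,0,0,-1]
    - [0,0,0,0,0,0,-1]
    - [0,0,0,0,0,0,-1]
    - [0,0,0,0,0,0,-1]
    - [0,0,0,0,0,0,-1]
  grip_force: 30

```text
clock: 5.4
tcp_pos: [0.4879, -0.1635, 0.1024]
eef_rot: [[0.132, 0.985, -0.11], [0.755, -0.172, -0.633], [-0.643, 0.0, -0.766]]
contact_force: [0.3, 1.8, 2.2]
finger_gap: 0.0134
grip_force: 32.0
```

```bash
python3 - <<'E'
from h import *
s=st(); print(s['grip_force'])
p0=s['tcp_pos'];R0=np.array(s['eef_rot']); off=None
# actual ring centre assumed from tool pose
Rl=RL.T@R0; l=np.cross([0,0,1],Rl[:,1]); C=Li(p0)-19*Rl[:,2]-31.5*l; print('C',C.round(1))
z=128
for C,psi in [((C[0],-190,z),0),((-75,-190,z),0),((-58,-188,z),12),((-45,-183,z),30),((-30,-170,z),45),((-14,-154,z),50),((-4,-138,z),68),((0,-115,z),90)]:
    P,R=ringpose(C,psi,40); print(row(P,R,p0,R0).tolist())
E
```

```text
t 5.4 lampTCP [ -96.1 -172.9  102.4] F(lamp) [-0.1  1.8  2.2] gap 13.4 q [-0.49  1.01  0.56  2.01  0.46  0.46 -0.73]
32.04608805477619
C [ -96.  -192.1  117. ]
[-0.54, 0.01, -0.98, 0.003, -0.0, 0.003]
[-0.55, 2.11, -0.98, 0.003, -0.0, 0.003]
[-0.43, 3.41, -1.07, -0.132, -0.0, -0.157]
[-0.22, 4.15, -1.25, -0.334, -0.0, -0.398]
[0.54, 5.25, -1.89, -0.502, -0.0, -0.599]
[1.67, 6.75, -2.83, -0.558, -0.0, -0.666]
[2.49, 7.44, -3.53, -0.76, -0.0, -0.906]
[3.7, 7.71, -4.54, -1.007, -0.0, -1.2]
```

Emit:
step_arm:
  motion:
    - [-0.54,0,-0.98,0,0,0,-1]
    - [-0.55,1,-0.98,0,0,0,-1]
    - [-0.55,2.1,-0.98,-0.05,0,-0.06,-1]
    - [-0.43,3.4,-1.07,-0.13,0,-0.16,-1]
    - [-0.3,3.8,-1.15,-0.23,0,-0.28,-1]
    - [-0.22,4.15,-1.25,-0.33,0,-0.4,-1]
    - [0.2,4.8,-1.6,-0.42,0,-0.5,-1]
    - [0.54,5.25,-1.9,-0.5,0,-0.6,-1]

```text
clock: 6.4
tcp_pos: [0.5195, -0.168, 0.1094]
eef_rot: [[-0.309, 0.938, 0.16], [0.705, 0.339, -0.623], [-0.639, -0.079, -0.765]]
contact_force: [-1.9, -0.5, -2.7]
finger_gap: 0.0129
grip_force: 31.6
```

```bash
python3 - <<'E'
from h import *
s=st(); print(s['grip_force'])
p0=s['tcp_pos'];R0=np.array(s['eef_rot'])
Rl=RL.T@R0; l=np.cross([0,0,1],Rl[:,1]); C=Li(p0)-19*Rl[:,2]-31.5*l; print('C',C.round(1),np.rad2deg(np.arctan2(Rl[1,1],Rl[0,1])))
z=128
for C,psi in [((-30,-170,z),45),((-18,-158,z),46),((-8,-148,z),55),((-4,-138,z),66),((-1,-125,z),78),((0,-115,z),90)]:
    P,R=ringpose(C,psi,40); print(row(P,R,p0,R0).tolist())
E
```

```text
t 6.4 lampTCP [ -64.1 -171.7  109.4] F(lamp) [-1.8 -0.9 -2.7] gap 12.9 q [-0.41  0.93  0.39  2.18  1.54  0.39 -1.33]
31.61761924624443
C [ -53.5 -187.8  123.9] 30.00467055151631
[-0.15, 2.5, -0.66, -0.228, -0.013, -0.15]
[0.1, 4.11, -1.04, -0.24, -0.014, -0.163]
[0.24, 5.18, -1.27, -0.34, -0.02, -0.284]
[0.58, 5.71, -1.61, -0.462, -0.028, -0.432]
[1.09, 6.32, -2.1, -0.595, -0.036, -0.594]
[1.45, 6.67, -2.43, -0.727, -0.044, -0.756]
```

Emit:
step_arm:
  motion:
    - [0,0.8,-0.3,-0.07,0,-0.05,-1]
    - [-0.1,1.6,-0.5,-0.14,-0.01,-0.1,-1]
    - [-0.15,2.5,-0.66,-0.23,-0.01,-0.15,-1]
    - [0,3.3,-0.85,-0.235,-0.01,-0.155,-1]
    - [0.1,4.1,-1.04,-0.24,-0.01,-0.16,-1]
    - [0.2,4.6,-1.15,-0.29,-0.02,-0.22,-1]
    - [0.24,5.2,-1.27,-0.34,-0.02,-0.28,-1]
    - [0.24,5.2,-1.27,-0.34,-0.02,-0.28,-1]

```text
clock: 7.4
tcp_pos: [0.5654, -0.1409, 0.1134]
eef_rot: [[-0.535, 0.715, 0.451], [0.549, 0.699, -0.457], [-0.642, 0.003, -0.766]]
contact_force: [-0.5, -1.0, -1.3]
finger_gap: 0.0134
grip_force: 31.6
```

```bash
cat >> h.py <<'E'
def ring():
    s=st(); p0=s['tcp_pos'];R0=np.array(s['eef_rot'])
    Rl=RL.T@R0; l=np.cross([0,0,1],Rl[:,1]); l/=np.linalg.norm(l); C=Li(p0)-19*Rl[:,2]-31.5*l
    print('C',C.round(1),'psi',np.rad2deg(np.arctan2(Rl[1,1],Rl[0,1])).round(1),'tilt',np.rad2deg(np.arccos(-Rl[2,2])).round(1),'grip',round(s['grip_force'],1)); return p0,R0
E
python3 - <<'E'
from h import *
p0,R0=ring();z=128
for C,psi in [((-8,-148,z),55),((-4,-138,z),66),((-1,-125,z),78),((0,-115,z),90),((0,-60,z),90)]:
    P,R=ringpose(C,psi,40); print(row(P,R,p0,R0).tolist())
E
```

```text
t 7.4 lampTCP [ -23.8 -136.9  113.4] F(lamp) [-0.3 -1.  -1.3] gap 13.4 q [-0.21  0.87  0.12  2.33  2.34  0.66 -1.74]
C [  -8.1 -148.2  127.9] psi 54.5 tilt 40.0 grip 31.6
[-0.0, -0.0, -0.01, -0.003, -0.0, -0.008]
[0.16, 0.68, -0.14, -0.126, -0.0, -0.156]
[0.46, 1.52, -0.39, -0.261, 0.0, -0.316]
[0.7, 2.04, -0.58, -0.395, 0.001, -0.476]
[3.15, 6.52, -2.62, -0.395, 0.001, -0.476]
```

Emit:
step_arm:
  motion:
    - [0.08,0.35,-0.07,-0.06,0,-0.08,-1]
    - [0.16,0.7,-0.14,-0.13,0,-0.16,-1]
    - [0.3,1.1,-0.26,-0.19,0,-0.24,-1]
    - [0.46,1.5,-0.39,-0.26,0,-0.32,-1]
    - [0.7,2.04,-0.58,-0.395,0,-0.476,-1]
    - [1.5,3.5,-1.25,-0.395,0,-0.476,-1]
    - [2.3,5,-1.9,-0.395,0,-0.476,-1]
    - [3.15,6.5,-2.62,-0.395,0,-0.476,-1]

```text
clock: 8.4
tcp_pos: [0.5836, -0.0645, 0.1133]
eef_rot: [[-0.754, 0.177, 0.633], [0.135, 0.984, -0.114], [-0.643, -0.0, -0.766]]
contact_force: [0.7, 0.5, -0.4]
finger_gap: 0.0133
grip_force: 31.6
```

```bash
python3 - <<'E'
from h import *
p0,R0=ring()
for C,psi in [((0,-30,128),90),((0,-15,124),90),((0,-7,117),90),((0,-5,116),90)]:
    P,R=ringpose(C,psi,40); print(row(P,R,p0,R0).tolist())
b=cap('scene'); cv2.imwrite('pics/s3.png',cv2.resize(b['image'][150:300,240:440,::-1],None,fx=4,fy=4,interpolation=cv2.INTER_CUBIC))
E
```

```text
t 8.4 lampTCP [-19.3 -58.6 113.3] F(lamp) [ 0.6  0.6 -0.4] gap 13.3 q [-0.03  0.87 -0.03  2.45  2.92  0.88 -1.59]
C [ -0.  -58.6 127.9] psi 90.0 tilt 40.0 grip 31.6
[-0.01, 2.86, -0.01, -0.001, 0.001, -0.0]
[0.25, 4.36, 0.3, -0.001, 0.001, -0.0]
[0.7, 5.16, 0.83, -0.001, 0.001, -0.0]
[0.76, 5.36, 0.91, -0.001, 0.001, -0.0]
```

View pics/s3.png

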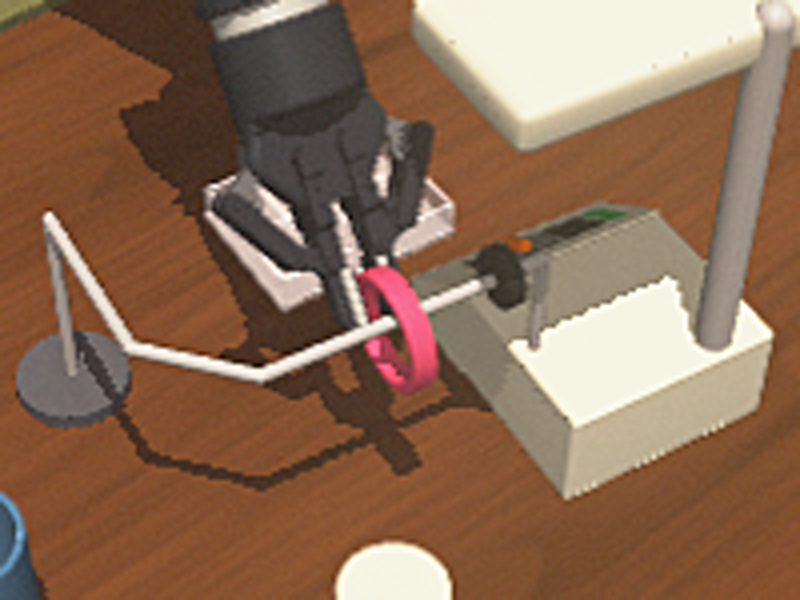

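The scene crop shows the bangle gripped at (400,330) on the last straight, threaded on the wire, with the stop at (500,275). The tray and mug are undisturbed.

Emit:
step_arm:
  motion:
    - [0,0.6,0,0,0,0,-1]
    - [0,1.4,0,0,0,0,-1]
    - [0.1,2.2,0.1,0,0,0,-1]
    - [0.25,3,0.3,0,0,0,-1]
    - [0.4,3.6,0.5,0,0,0,-1]
    - [0.6,4,0.7,0,0,0,-1]
    - [0.65,4.4,0.8,0,0,0,-1]
    - [0.65,4.6,0.8,0,0,0,-1]

```text
clock: 9.45
tcp_pos: [0.5907, -0.0206, 0.1031]
eef_rot: [[-0.754, 0.175, 0.633], [0.135, 0.984, -0.112], [-0.643, 0.001, -0.766]]
contact_force: [-0.2, -0.3, -1.1]
finger_gap: 0.0133
grip_force: 31.6
```

```bash
python3 - <<'E'
from h import *
p0,R0=ring()
for y in (-9,-7,-5): print(row(*ringpose((0,y,116.5),90,40),p0,R0).tolist())
E
```

```text
t 9.45 lampTCP [-20.  -14.1 103.1] F(lamp) [-0.2 -0.3 -1.1] gap 13.3 q [-0.14  0.9  -0.04  2.43  2.83  0.88 -1.61]
C [ -0.7 -14.1 117.7] psi 90.0 tilt 40.0 grip 31.6
[0.02, 0.51, 0.14, 0.001, 0.0, 0.0]
[0.02, 0.71, 0.14, 0.001, 0.0, 0.0]
[0.02, 0.91, 0.14, 0.001, 0.0, 0.0]
```

Emit:
step_arm:
  motion:
    - [0,0.2,0,0,0,0,-1]
    - [0,0.35,0,0,0,0,-1]
    - [0,0.5,0,0,0,0,-1]
    - [0,0.6,0,0,0,0,-1]
    - [0,0.7,0,0,0,0,-1]
    - [0,0.8,0,0,0,0,-1]
    - [0,0.85,0,0,0,0,-1]
    - [0,0.85,0,0,0,0,-1]

```text
clock: 10.45
tcp_pos: [0.5919, -0.0137, 0.1033]
eef_rot: [[-0.754, 0.178, 0.633], [0.136, 0.984, -0.115], [-0.643, -0.001, -0.766]]
contact_force: [-0.4, -4.1, -0.8]
finger_gap: 0.0131
grip_force: 31.7
```

```bash
python3 - <<'E'
from h import *
ring()
E
```

```text
t 10.45 lampTCP [-20.1  -7.1 103.3] F(lamp) [ 0.4 -4.1 -0.8] gap 13.1 q [-0.16  0.9  -0.04  2.42  2.81  0.87 -1.61]
C [ -0.8  -7.1 117.8] psi 89.9 tilt 40.0 grip 31.7
```

Emit:
step_arm:
  motion:
    - [0.05,0.05,0.07,0,0,0,-1]
    - [0.1,0.1,0.12,0,0,0,-1]
    - [0.13,0.1,0.15,0,0,0,-1]
    - [0.13,0.1,0.15,0,0,0,-0.7]
    - [0.13,0.1,0.15,0,0,0,-0.6]
    - [0.13,0.1,0.15,0,0,0,-0.4]
    - [0.13,0.1,0.15,0,0,0,-0.3]
    - [0.13,0.1,0.15,0,0,0,-0.3]

```text
clock: 11.45
tcp_pos: [0.5925, -0.0108, 0.1012]
eef_rot: [[-0.754, 0.174, 0.633], [0.134, 0.985, -0.111], [-0.643, 0.001, -0.766]]
contact_force: [0.3, 0.2, 0.0]
finger_gap: 0.0297
grip_force: 0.0
```

```bash
python3 - <<'E'
from h import *
ring(); c=cap('wrist'); b=cap('scene')
A=cv2.resize(c['image'][140:290,200:440],(480,300),interpolation=cv2.INTER_CUBIC); B=cv2.resize(b['image'][190:240,330:410],(480,300),interpolation=cv2.INTER_CUBIC)
cv2.imwrite('pics/c4.png',np.vstack([A,B])[:,:,::-1])
E
```

```text
t 11.45 lampTCP [-20.   -4.1 101.2] F(lamp) [0.3 0.3 0. ] gap 29.7 q [-0.16  0.9  -0.04  2.42  2.81  0.88 -1.61]
C [ -0.7  -4.1 115.8] psi 90.1 tilt 40.0 grip 0.0
```

View pics/c4.png

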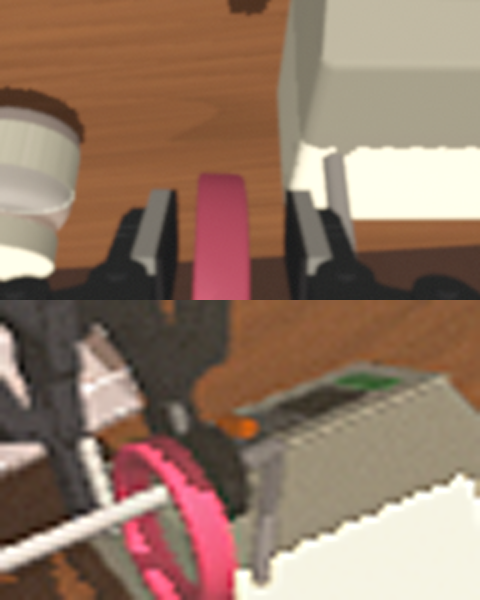

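Both fingers stand clear of the bangle. In the lower half it hangs at (175,530), its far face against the black stop at (220,465). The orange ridge is at (240,425), at the end away from the green mark. I'll retreat along the tool axis.

Emit:
step_arm:
  motion:
    - [0,-0.1,-1,0,0,0,-0.3]
    - [0,-0.1,-2.5,0,0,0,-0.3]
    - [0,-0.1,-4,0,0,0,-0.3]
    - [0,-0.1,-6,0,0,0,-0.3]
    - [0,-0.1,-8,0,0,0,-0.3]
    - [0,-0.1,-10,0,0,0,-1]
    - [0,-0.1,-12,0,0,0,-1]
    - [0,-0.1,-12,0,0,0,-1]

```text
clock: 12.55
tcp_pos: [0.5222, 0.0035, 0.1913]
eef_rot: [[-0.753, 0.174, 0.635], [0.134, 0.985, -0.111], [-0.644, 0.002, -0.765]]
contact_force: [-0.3, -0.2, -1.0]
finger_gap: 0.0002
grip_force: 0.0
```

```bash
python3 - <<'E'
from h import *
p0,R0=ring(); c=cap('wrist'); t=cap('scene')
R,l=tool(90,35); n=-R[:,2]
for y,h in ((45,60),(45,3.5)): 
    P=np.array([-85,y,50])+n*h; print(P.round(1),row(P,R,p0,R0).tolist())
im=c['image'][:,:,::-1].copy()
for i in range(2):
  for q in [(-89.6,78,56.5),(-85,20,50),(-85,160,50),(0,0,140)]: 
    u=proj(c,W(q))[0]; print(u.round(1)); cv2.circle(im,tuple(int(v) for v in u),3,(0,255,0),1)
  break
k=t['image'][180:250,320:420]; cv2.imwrite('pics/w5.png',np.vstack([im,np.pad(cv2.resize(k[:,:,::-1],None,fx=2.8,fy=2.8),((0,0),(0,360),(0,0)))]))
E
```

```text
t 12.55 lampTCP [-91.7  -2.5 191.3] F(lamp) [-0.2 -0.2 -1. ] gap 0.2 q [ 0.23  0.77 -0.88  2.56  2.16  1.11 -1.05]
C [-72.5  -2.4 205.8] psi 90.1 tilt 40.1 grip 0.0
[-119.4   45.    99.1] [8.05, 4.74, 5.28, 0.003, 0.089, 0.001]
[-87.   45.   52.9] [8.55, 4.72, 10.91, 0.003, 0.089, 0.001]
[410.4  95.9]
[340.4  95.1]
[500.5  96.2]
[317.1 232.5]
```

View pics/w5.png

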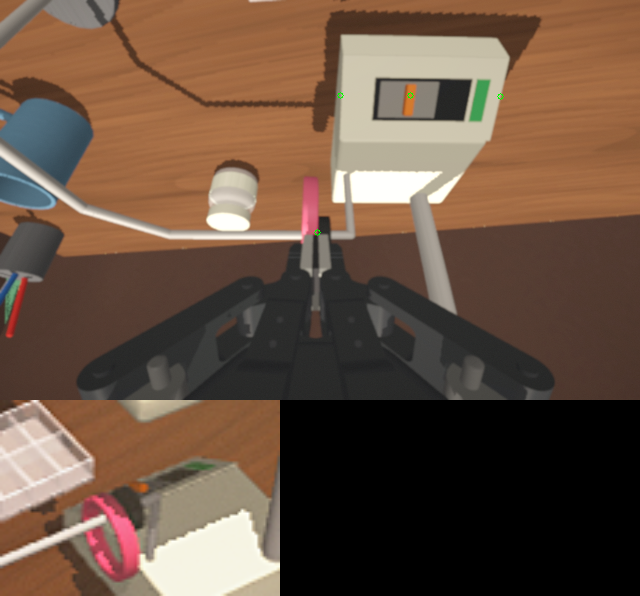

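The wrist view shows the predicted ridge position (410,96) right on the orange ridge at (410,98), and the green end at (480,100). The bangle at (310,205) and in the inset is hanging against the stop. Next I'll go to the switch with shut fingers.

```bash
python3 - <<'E'
from h import *
p0,R0=ring()
R,l=tool(90,25); n=np.array([-.574,0,.819])
for y,h in ((42,50),(42,4.5)): 
    P=np.array([-85,y,50])+n*h; print(P.round(1),row(P,R,p0,R0).tolist())
E
```

```text
t 12.65 lampTCP [-91.9  -1.1 190.8] F(lamp) [-0.7 -0.1 -0.3] gap 0.2 q [ 0.24  0.77 -0.89  2.56  2.16  1.1  -1.06]
C [-72.6  -1.2 205.3] psi 90.1 tilt 40.0 grip 0.0
[-113.7   42.    90.9] [8.11, 4.21, 6.28, 0.009, 0.262, -0.004]
[-87.6  42.   53.7] [8.5, 4.17, 10.82, 0.009, 0.262, -0.004]
```

Emit:
step_arm:
  motion:
    - [0,1,0,0,0.07,0,-1]
    - [0,2.2,0,0,0.14,0,-1]
    - [1,3.2,0.5,0,0.2,0,-1]
    - [3,4.2,2,0,0.262,0,-1]
    - [5,4.2,3.5,0,0.262,0,-1]
    - [7,4.2,5,0,0.262,0,-1]
    - [8.1,4.2,6.3,0,0.262,0,-1]
    - [8.1,4.2,6.3,0,0.262,0,-1]

```text
clock: 13.65
tcp_pos: [0.5078, 0.0476, 0.088]
eef_rot: [[-0.893, 0.175, 0.414], [0.158, 0.985, -0.074], [-0.421, -0.001, -0.907]]
contact_force: [-0.2, 0.4, 0.0]
finger_gap: -0.0002
grip_force: 0.0
```

```bash
python3 - <<'E'
from h import *
p0,R0=ring()
R,l=tool(90,25); n=np.array([-.574,0,.819])
for y,h in ((42,50),(42,4.5)): 
    P=np.array([-85,y,50])+n*h; print(P.round(1),row(P,R,p0,R0).tolist())
E
```

```text
t 13.65 lampTCP [-113.7   38.4   88. ] F(lamp) [-0.3  0.3  0. ] gap -0.2 q [ 0.15  0.92 -0.8   2.41  2.04  0.91 -0.93]
C [-90.2  38.5 105.2] psi 90.1 tilt 24.9 grip 0.0
[-113.7   42.    90.9] [-0.12, 0.36, -0.27, -0.0, -0.002, 0.002]
[-87.6  42.   53.7] [-0.93, 0.36, 4.21, -0.0, -0.002, 0.002]
```

Emit:
step_arm:
  motion:
    - [-0.2,0.2,0.9,0,0,0,-1]
    - [-0.4,0.3,1.8,0,0,0,-1]
    - [-0.6,0.3,2.6,0,0,0,-1]
    - [-0.7,0.3,3.3,0,0,0,-1]
    - [-0.85,0.3,3.8,0,0,0,-1]
    - [-0.93,0.3,4.1,0,0,0,-1]
    - [-0.93,0.3,4.2,0,0,0,-1]
    - [-0.93,0.3,4.2,0,0,0,-1]

```text
clock: 14.65
tcp_pos: [0.535, 0.0473, 0.0552]
eef_rot: [[-0.892, 0.175, 0.416], [0.16, 0.985, -0.071], [-0.422, 0.003, -0.906]]
contact_force: [0.2, -0.2, 0.3]
finger_gap: -0.0
grip_force: 0.0
```

```bash
python3 - <<'E'
from h import *
p0,R0=ring()
R,l=tool(90,25); n=np.array([-.574,0,.819])
for y,h in ((60,4.5),(90,4.5)): 
    P=np.array([-85,y,50])+n*h; print(P.round(1),row(P,R,p0,R0).tolist())
E
```

```text
t 14.65 lampTCP [-86.8  42.9  55.2] F(lamp) [ 0.3 -0.2  0.3] gap -0.0 q [ 0.17  1.   -0.77  2.34  2.09  0.92 -0.9 ]
C [-63.3  42.9  72.5] psi 90.1 tilt 25.0 grip 0.0
[-87.6  60.   53.7] [0.14, 1.71, 0.11, 0.003, -0.0, -0.0]
[-87.6  90.   53.7] [0.14, 4.71, 0.12, 0.003, -0.0, -0.0]
```

Emit:
step_arm:
  motion:
    - [0.1,0.3,0.15,0,0,0,-1]
    - [0.1,0.6,0.15,0,0,0,-1]
    - [0.1,0.9,0.15,0,0,0,-1]
    - [0.1,1.2,0.15,0,0,0,-1]
    - [0.1,1.5,0.15,0,0,0,-1]
    - [0.1,1.8,0.15,0,0,0,-1]
    - [0.1,2.1,0.15,0,0,0,-1]
    - [0.1,2.4,0.15,0,0,0,-1]

```text
clock: 15.65
tcp_pos: [0.5391, 0.0711, 0.0535]
eef_rot: [[-0.892, 0.175, 0.416], [0.16, 0.985, -0.071], [-0.422, 0.003, -0.906]]
contact_force: [-0.9, 0.4, 0.3]
finger_gap: 0.0001
grip_force: 0.0
```

```bash
python3 - <<'E'
from h import *
ring()
E
```

```text
t 15.65 lampTCP [-87.   67.1  53.5] F(lamp) [-0.9  0.2  0.3] gap 0.1 q [ 0.12  1.   -0.78  2.31  2.05  0.93 -0.9 ]
C [-63.5  67.1  70.7] psi 90.0 tilt 25.0 grip 0.0
```

Emit:
step_arm:
  motion:
    - [0,0.2,0,0,0,0,-1]
    - [0,0.4,0,0,0,0,-1]
    - [0,0.6,0,0,0,0,-1]
    - [0,0.8,0,0,0,0,-1]
    - [0,1.0,0,0,0,0,-1]
    - [0,1.0,0,0,0,0,-1]
    - [0,1.0,0,0,0,0,-1]
    - [0,1.0,0,0,0,0,-1]

```text
clock: 16.65
tcp_pos: [0.5408, 0.0816, 0.0536]
eef_rot: [[-0.892, 0.174, 0.416], [0.16, 0.985, -0.07], [-0.422, 0.004, -0.907]]
contact_force: [-0.2, -0.0, -0.4]
finger_gap: -0.0002
grip_force: 0.0
```

```bash
python3 - <<'E'
from h import *
ring(); c=cap('wrist'); b=cap('top')
A=cv2.resize(c['image'][100:290,200:520],(640,380)); 
B=cv2.resize(b['image'][185:235,225:305],(320,200)); cv2.imwrite('pics/w6.png',np.vstack([A,np.pad(B,((0,0),(0,320),(0,0)))])[:,:,::-1])
E
```

```text
t 16.65 lampTCP [-87.1  77.7  53.6] F(lamp) [-0.2 -0.1 -0.4] gap -0.2 q [ 0.1   1.   -0.78  2.3   2.03  0.93 -0.9 ]
C [-63.7  77.7  70.8] psi 90.1 tilt 25.0 grip 0.0
```

View pics/w6.png

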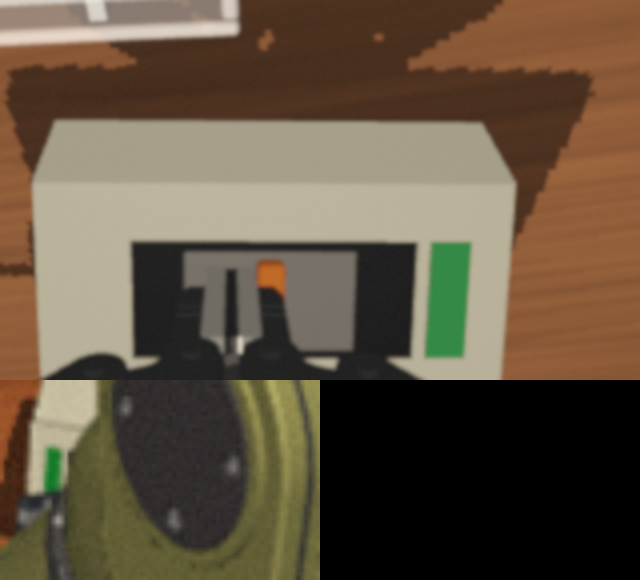

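The wrist crop shows the fingers against the orange ridge (270,280). The grey slider has moved part way across its slot, towards the green at (448,300). I'll keep pushing.

Emit:
step_arm:
  motion:
    - [0,0.2,0,0,0,0,-1]
    - [0,0.4,0,0,0,0,-1]
    - [0,0.6,0,0,0,0,-1]
    - [0,0.8,0,0,0,0,-1]
    - [0,1.0,0,0,0,0,-1]
    - [0,1.2,0,0,0,0,-1]
    - [0,1.35,0,0,0,0,-1]
    - [0,1.45,0,0,0,0,-1]

```text
clock: 17.75
tcp_pos: [0.5434, 0.0951, 0.0536]
eef_rot: [[-0.892, 0.175, 0.416], [0.16, 0.985, -0.071], [-0.422, 0.003, -0.906]]
contact_force: [0.2, 0.3, 0.4]
finger_gap: -0.0001
grip_force: 0.0
```

```bash
python3 - <<'E'
from h import *
ring(); c=cap('wrist')
cv2.imwrite('pics/w7.png',cv2.resize(c['image'][150:290,240:480],(480,280))[:,:,::-1])
E
```

```text
t 17.75 lampTCP [-87.   91.5  53.6] F(lamp) [0.2 0.3 0.4] gap -0.1 q [ 0.07  1.   -0.78  2.28  2.01  0.93 -0.9 ]
C [-63.5  91.5  70.8] psi 90.0 tilt 25.0 grip 0.0
```

View pics/w7.png

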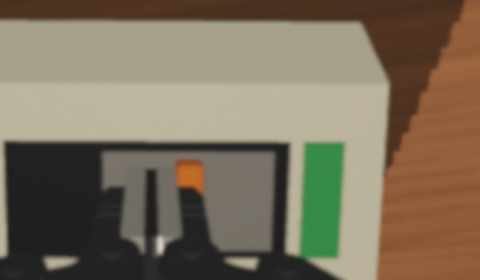

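The slider is at the green end, with the plate edge (275,200) beside the slot end (289,200), and the finger force is near zero, so it has snapped over. I'll back off.

Emit:
step_arm:
  motion:
    - [0,-0.3,0,0,0,0,-1]
    - [0,-0.6,-0.3,0,0,0,-1]
    - [0,-0.6,-1.5,0,0,0,-1]
    - [0,-0.6,-3,0,0,0,-1]
    - [0,-0.6,-5,0,0,0,-1]
    - [0,-0.6,-7,0,0,0,-1]
    - [0,-0.6,-9,0,0,0,-1]
    - [0,-0.6,-10,0,0,0,-1]

```text
clock: 18.8
tcp_pos: [0.5003, 0.0968, 0.146]
eef_rot: [[-0.892, 0.174, 0.418], [0.159, 0.985, -0.07], [-0.424, 0.004, -0.906]]
contact_force: [-0.2, 0.6, 1.0]
finger_gap: -0.0001
grip_force: 0.0
```

```bash
python3 - <<'E'
from h import *
ring(); c=cap('wrist'); s=cap('scene')
A=cv2.resize(c['image'],(480,300)); B=cv2.resize(s['image'][150:350,130:450],(480,300),interpolation=cv2.INTER_CUBIC); cv2.imwrite('pics/f.png',np.vstack([A,B])[:,:,::-1])
E
```

```text
t 18.8 lampTCP [-129.7   85.5  146. ] F(lamp) [-0.3  0.5  1. ] gap -0.1 q [ 0.06  0.77 -0.83  2.36  1.81  0.83 -0.84]
C [-106.3   85.5  163.2] psi 90.1 tilt 25.1 grip 0.0
```

View pics/f.png

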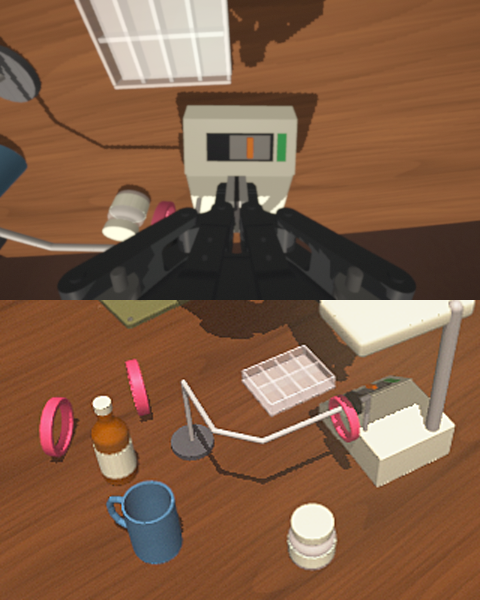

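The final view shows the slider at the green end (upper half, 250,147), the bangle against the stop (lower half, 345,417), and the bystanders in place. One numeric check of the gap before I hand in.

```bash
python3 - <<'E'
from h import *
s=cap('scene'); i=s['image'].astype(int)
m=(i[...,0]>130)&(i[...,0]-i[...,1]>70)&(i[...,2]>50); Y,X=np.nonzero(m); u=proj(s,W((0,-7,116)))[0]
k=(abs(X-u[0])<18)&(abs(Y-u[1])<20); print('pink x range',X[k].min(),X[k].max(),'y',Y[k].min(),Y[k].max(),'mid',(X[k].min()+X[k].max())/2,(Y[k].min()+Y[k].max())/2)
t=np.linspace(0,6.28,90)
for y in (-7,-10,-13,-17):
    q=proj(s,[W((35*np.cos(a),y+d,116+35*np.sin(a))) for a in t for d in(-7,7)]); print(y,q.min(0).round(1),q.max(0).round(1),((q.min(0)+q.max(0))/2).round(1))
E
```

```text
pink x range 349 369 y 214 244 mid 359.0 229.0
-7 [347.9 212.2] [370.6 244.6] [359.2 228.4]
-10 [346.7 212.7] [369.4 245.1] [358.1 228.9]
-13 [345.6 213.2] [368.3 245.6] [356.9 229.4]
-17 [344.  213.8] [366.7 246.3] [355.3 230.1]
```

```bash
python3 -c "
from h import *
print(env.sign_off())"
```

```text
the job is handed in; nothing more can be done
None
```

The pink bangle hangs against the black stop, the lamp switch was then clicked over to the green end, and the job is handed in at about 19 s with the hand clear and the bottle, jar, mug and tray untouched.

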